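# Check the bench pull gauge against its set mark

### The job

Check the spring pull gauge on the table: first slide the tell-tale on its top, which still shows the last reading, all the way back to the zero line. Then pull the steel stirrup out until the tell-tale, carried along by the slide, points at the set mark on the other side of the scale, without pulling past it, and ease the stirrup fully home again without letting it snap back, so that the tell-tale stays behind at the mark. Do not shift the set mark, and leave the timer, the pen and the cup where they are.

Things in the scene. Friction and masses are not known exactly. Their poses are not given: they have to be found in the camera images.
- pull_gauge: Spring pull gauge, fixed: white housing 150 x 70 mm, top 66 mm above the table, on a dark foot plate 186 x 104 x 8 mm. Origin: on the table under the housing's middle. x axis: level pull direction, from housing to stirrup, roughly to the robot's right; y level, z up. On top a scale of thin lines every 5 mm; the longest, at x = -50 mm, is zero. All three sliding parts move along x.
- pull_slide (a joint): Travel of stirrup and rod out of the housing, m: 0 = home, 0.11 = end stop. A spring pulls it home: 2 N at 0, plus 1 N per 10 mm; let go from well out it snaps back at nearly 1 m/s. A small steel pusher block on the housing's top moves with it and pushes the tell-tale outward, but never draws it back; pushed, the tell-tale reads 1 mm less than the slide.
- stirrup_bar (a point): Middle of the stirrup's outer cross bar, moving with the slide; at home at x = 165, y = 0, z = 48 mm in the gauge's frame. The stirrup is a level rectangular loop of 12 mm round steel bar; its opening is 61 mm along x (starting 6 mm behind this point, towards the housing) by 58 mm along y, with only the table under it. Fingers let down into the loop can hook the bar.
- pull_point (a point): Reference point that moves with the slide, near the pusher: when the slide pushes the tell-tale, this point and the tell-tale's tip have the same x in the gauge's frame (y = 12 mm, 79 mm above the table).
- telltale (a joint): Reading of the tell-tale, m: 0 = on the zero line (its stop), 0.11 = far end. It slides with a steady 1.2 N of friction and stays where it is left. At the start it stands far out, beyond the set mark.
- telltale_tip (a point): Tip of the black tell-tale's pointer, in the middle of the scale (y = 0 in the gauge's frame), 75 mm above the table.
- telltale_tab (a point): Middle of the top edge of the tell-tale's upright black thumb tab, 96 mm above the table. The tab is a plate 8 mm thick along x, 24 mm wide (y = 24 to 48 mm in the gauge's frame, overhanging the housing's edge by 13 mm) and 28 mm high, 2 mm clear of the housing's top. The set mark lies on the other side (y below 0).
- set_mark_tip (a point): Tip of the set mark: a low dark steel wedge (8 mm along x, y = -34 to -4 mm, top 76 mm above the table; its round screw head reaches 82 mm) across the scale from the tell-tale. It stands 40 to 70 mm from zero, elsewhere each time, held by a stiff clamp. The tell-tale's tip must end at the same x (gauge's frame) as this point.
- timer_block: Bystander: white bench timer, 64 x 62 x 22 mm, lying on the table behind the gauge. Origin: middle of its underside.
- felt_pen: Bystander: grey felt pen with black cap, 138 mm long, 14 mm thick, lying on the table in front of the gauge. Origin: middle of its underside.
- lidded_cup: Bystander: clear specimen cup with a white screw lid, 55 mm across, 72 mm high, standing behind the gauge. Origin: middle of its underside.

How it is judged:
By the outcome, as a careful person would: the job done as asked, in the order asked, and still so for the second after the job is handed in, with the robot touching nothing.
It also fails if it takes over 48 s, if anything falls off the work surface, if the arm or the gripper's body presses on something with over 40 N, if the wrist force passes 120 N, or if a joint passes its speed limit or range.

### The arm

A 7-joint arm with a two-finger parallel gripper is mounted at the origin on a cart in front of the work surface, level with it; the furniture and walls round the work are solid. World frame = base frame: x ahead of the robot, y to its left, z up, the work surface at z = 0. Lengths are in m, angles in rad, forces in N, time in s.
With the tool pointing down it reaches from about 0.425 to 0.925 m from the base axis. Payload 6.8 kg.
Tool frame: the origin (TCP) lies midway between the tips of the shut fingers; the grasp point (between the pads) lies 19 mm behind it; z points along the fingers, x is the direction in which the jaws open and shut, and the axes are right-handed (so a half turn about z gives the same grasp; the last joint's range is limited). The gripper opens to 85 mm and grips with 20 to 120 N. Pads are 22 mm wide; open, the fingers measure 114 mm over their backs; the gripper's body (76 mm by 85 mm) begins 54 mm behind the grasp point. The pads swing forward as they close: fully open they stand 13 mm farther back than shut.
Start: joints at [-1.342, 0.477, 0.022, 1.555, -0.011, 1.109, -0.083], TCP at [0.223, 0.637, 0.231] pointing down, gripper open.
Joint ranges: [-2.96, 2.96], [-0.34, 2.1], [-1.41, 1.46], [0.24, 2.44], [-1.37, 4.51], [0.17, 1.92], [-2.96, 2.96]. Speed limits (rad/s): [2.39, 2.39, 3.14, 3.14, 3.14, 3.14, 3.14].

### API

Orientations are given as a unit quaternion [w, x, y, z].
In Python, from station import bot, imaging, nets gives the robot as it stands. The module is installed in compiled form; this text tells all that it offers.
- The arm moves only by the tool apply_moves, never from a script. Its argument "moves" is text: rows parted by semicolons, each of 7 numbers parted by spaces: the gripper command: -1 is fully open, 1 is shut, values between are in proportion, then the shift along the tool's x, y, z normalised to -1 to 1, where 1 is 120 mm, then the turn, a rotation vector about the tool's x, y, z normalised to -1 to 1, where 1 is 4 degrees. In form: hand dx dy dz rx ry rz; .... A call has 1 to 12 rows; each row shifts and turns the commanded pose from where the row before left it, along the tool's axes as they then stand; what a row does not reach is not made up. A row lasts 1/12 s, in which the tool goes at most 41.7 mm and 7.16 degrees, less where a joint would pass 70% of its speed; a pose out of reach is approached as far as the arm can. A call with a number of a shift or a turn outside -1 to 1 is refused whole. A call with a gripper value outside its range is refused whole. The fingers move at their own pace and stop on an object; "force" is the grip in N (left out, the last holds). Time passes only in rows, so rows that do not move let the fingers close. It gives the time, the measured TCP pose, the force and the opening at its end, in the units of the state.
- bot.get_obs(): the state, without advancing time (a new reading comes with each control period).
- imaging.read_camera(name): name is "scene" or "side" or "wrist"; returns a dict with "image" (420x560x3 uint8, red, green, blue), "fx", "fy", "cx", "cy" (pixels), "view" (4x4, takes a point from world to camera coordinates); the wrist camera has in their place "mount" (4x4, takes a point from camera to tool coordinates, whose origin is the TCP and whose axes are the tool frame's). Camera axes: x right, y down, z forward; pixel columns grow to the right and rows downward; lengths in m; the calibration is good to about 2 mm. A picture is of the moment at which its call begins: read the wrist's pose just before it. There is no depth.
- bot.hand_in(): hands the job in, once; it reports no verdict.
Trained networks look in a picture, given as the dict that the camera call returned (one of the last four; its "shot" number tells which), for a name from the list of things; names that differ only in an ending like _2 or _b are one class to them, and where a whole thing is asked for, a point or a joint stands for the part that bears it (a point fixed in the world has none). Each returns a list of dicts, best first, with "score" (0 to 1); they miss things now and then, are a little off and sometimes report something else, mostly with a low value. They report only what shows in the picture. A call takes as long as a camera call.
- nets.spot_in(picture, name): "rect" ([left, top, right, bottom] in pixels, round what is visible of it).
- nets.outline_of(picture, name): "region" (420x560 bool, what is visible of it) and "rect" ([left, top, right, bottom] in pixels, round what is visible of it).
- nets.spot_point(picture, name): "location" ([column, row] in pixels: a listed point, or the origin of a listed thing).
The state is a dict: "t": time; "q": joint angles; "joint_vel": joint speeds; "joint_torque": joint torques, N m; "eef_pos": TCP position; "tool_rot": TCP orientation; "contact_force": force on the tool from outside, world axes, zero at the start; "torque": the same for the moment, N m; "gripper_width": opening from 0.0 (shut) to 1.0 (fully open).
Only numpy, scipy, OpenCV 4.12 (cv2) and the standard library are available. Lean on these libraries where they do the work, as an engineer would, in place of code of your own. Each camera call takes 0.05 s, during which the arm holds its last target.

## Working session

There is one attempt and no reset: what is moved stays moved. The work goes in short steps, Python scripts to look and compute and a tool call to move; the robot and the scene stay as the last step left them, time stands still between calls to the robot, and variables do not carry over. Pictures are saved under pics/ and viewed, and the job is handed in when it is done.

Besides the shell and the picture viewer there is one more tool, called as name(argument=value, ...), one argument or row to a line, values as JSON. apply_moves: Moves the arm, as the interface text tells. Scaled input: -1 to 1 covers 120 mm each way for a shift and 4 degrees each way for a turn. Its arguments: {"type":"object","properties":{"moves":{"type":"string"},"force":{"type":"number"}},"required":["moves"]}

```bash
mkdir -p pics; ls
python3 - <<'E'
from station import bot, imaging, nets
import cv2, pickle
o=bot.get_obs(); print({k:(v if not hasattr(v,'round') else v) for k,v in o.items()})
for n in ["scene","side","wrist"]:
    p=imaging.read_camera(n); cv2.imwrite(f"pics/a_{n}.png",p["image"][:,:,::-1])
    print(n,p["fx"],p["cx"],p["cy"],p.get("view"),p.get("mount"))
    for nm in ["stirrup_bar","pull_point","telltale_tip","telltale_tab","set_mark_tip","pull_gauge","timer_block","felt_pen","lidded_cup"]:
        r=nets.spot_point(p,nm)
        print(nm,[(x["score"],x["location"]) for x in r[:2]])
E
```

```text
pics
{'t': 0.0, 'q': array([-1.34212199,  0.47781421,  0.02236074,  1.55646882, -0.01151109,
        1.10929746, -0.08310842]), 'joint_vel': array([ 9.35132782e-04, -1.00244596e-03, -2.41452643e-04, -2.52894276e-04,
        1.35600004e-03,  2.06992722e-03, -8.46054137e-05]), 'joint_torque': array([-6.57759647e-04, -5.96445787e+01,  1.60744149e+00, -2.81198949e+01,
        1.23797043e-02,  9.58421471e-03,  6.58321355e-06]), 'eef_pos': array([0.22287537, 0.63650563, 0.23030933]), 'tool_rot': array([ 5.93023473e-04,  8.15614253e-01,  5.78595304e-01, -7.16011532e-04]), 'contact_force': array([-0.43726859,  0.30053581, -1.12787196]), 'torque': array([-0.0028903 , -0.00305132, -0.03125098]), 'gripper_width': 1.001332470668013}
scene 418.5531247884671 277.03116432506033 215.58189423286888 [[ 0.7865068  -0.61740393  0.01481333 -0.31986815]
 [-0.4053643  -0.53418973 -0.74183631  0.35805124]
 [ 0.46592578  0.57745451 -0.67041737  0.60081108]
 [ 0.          0.          0.          1.        ]] None
stirrup_bar [(0.71, [284.9, 263.3])]
pull_point [(0.82, [217.9, 205.9])]
telltale_tip [(0.64, [24
[... 667 characters left out ...]
13.8])]
set_mark_tip [(0.41, [217.1, 211.0])]
pull_gauge [(0.67, [222.6, 242.1])]
timer_block [(0.85, [327.0, 202.5])]
felt_pen [(0.87, [148.0, 253.3]), (0.6, [203.4, 191.4])]
lidded_cup [(0.59, [390.9, 253.0])]
wrist 326.8427024357241 277.40829194917416 213.35261216637747 None [[ 9.99999581e-01 -9.01250327e-04 -1.57823841e-04 -9.55195135e-04]
 [ 9.09520122e-04  9.60359450e-01  2.78763161e-01 -7.10556641e-02]
 [-9.96677731e-05 -2.78763188e-01  9.60359867e-01 -1.43104672e-01]
 [ 0.00000000e+00  0.00000000e+00  0.00000000e+00  1.00000000e+00]]
stirrup_bar []
pull_point []
telltale_tip []
telltale_tab []
set_mark_tip []
pull_gauge [(0.81, [58.8, 419.0])]
timer_block []
felt_pen []
lidded_cup []
```

View pics/a_scene.png

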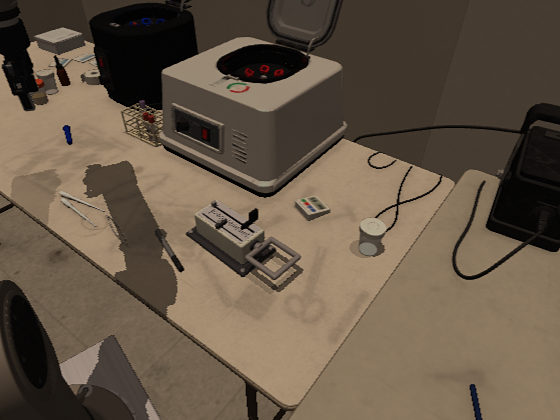

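View pics/a_side.png

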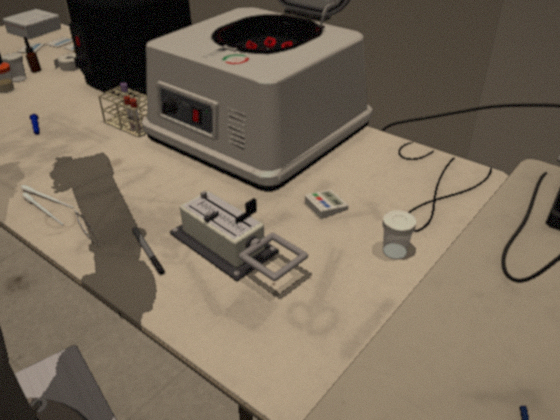

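View pics/a_wrist.png

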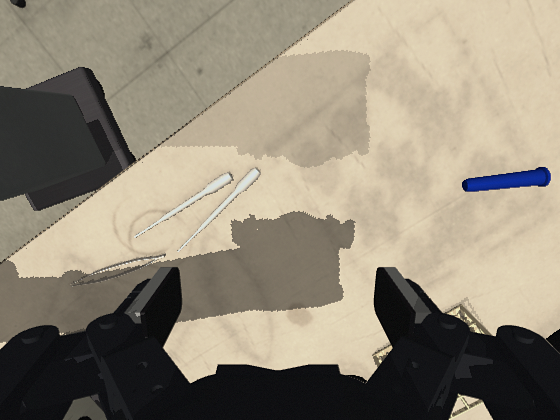

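```bash
cat > fit.py <<'E'
import numpy as np
from scipy.optimize import least_squares
def model(p):
    X,Y,th,t,m=p
    d={"stirrup_bar":(165,0,48),"pull_point":(-51,12,79),"telltale_tip":(-50+t,0,75),"telltale_tab":(-50+t,36,96),"set_mark_tip":(-50+m,-4,75.5),"pull_gauge":(0,0,0)}
    c,s=np.cos(th),np.sin(th)
    return {k:np.array([X+(c*a-s*b)/1e3,Y+(s*a+c*b)/1e3,z/1e3]) for k,(a,b,z) in d.items()}
def proj(cam,P):
    f,cx,cy,V=cam; q=V[:3,:3]@P+V[:3,3]; return np.array([cx+f*q[0]/q[2],cy+f*q[1]/q[2]])
def fit(data,x0):
    def res(p):
        M=model(p); return np.concatenate([(proj(c,M[k])-np.array(u))/c[0]*400 for c,k,u in data])
    return least_squares(res,x0,x_scale=[.1,.1,.1,10,10],loss="soft_l1"),res
E
python3 - <<'E'
from fit import *
from station import bot
sc=(418.553,277.031,215.582,np.array([[0.7865068,-0.61740393,0.01481333,-0.31986815],[-0.4053643,-0.53418973,-0.74183631,0.35805124],[0.46592578,0.57745451,-0.67041737,0.60081108]]))
sd=(541.503,270.629,208.859,np.array([[0.81329652,-0.58156385,-0.01822772,-0.31921723],[-0.35999387,-0.47833329,-0.80100042,0.32855868],[0.45711397,0.65801272,-0.59838623,0.63256715]]))
D=[(sc,"stirrup_bar",[284.9,263.3]),(sc,"pull_point",[217.9,205.9]),(sc,"telltale_tip",[241.2,226.3]),(sc,"telltale_tab",[253.1,211.8]),(sc,"set_mark_tip",[225.7,219.5]),(sc,"pull_gauge",[229.2,243.9]),
(sd,"pull_point",[205.5,193.6]),(sd,"telltale_tip",[234.1,218.2]),(sd,"telltale_tab",[253,201.1]),(sd,"set_mark_tip",[217.1,211]),(sd,"pull_gauge",[222.6,242.1])]
r,res=fit(D,[.6,.1,-1.5,90,50]); print(r.x,r.cost); print(res(r.x).reshape(-1,2).round(1))
for k,v in model(r.x).items(): print(k,v.round(4))
def ray(c,u,z):
    R,t=c[3][:,:3],c[3][:,3];d=R.T@np.array([(u[0]-c[1])/c[0],(u[1]-c[2])/c[0],1]);o=-R.T@t
    return o+d*(z-o[2])/d[2]
for n,u in [("timer",[313.1,206.7]),("pen",[170,250.6]),("cup",[364.4,248.4])]: print(n,ray(sc,u,0).round(3))
print(bot.get_obs()["t"])
E
```

```text
[ 0.44445601  0.22166091 -1.39411886 92.28824373 50.31544652] 11.579289352838366
[[ 0.6  2.4]
 [-3.  -3.1]
 [-0.2  0.4]
 [-0.2 -1.1]
 [-0.1 -1.2]
 [-0.1 -1.6]
 [ 0.2  0.2]
 [ 1.7  1.7]
 [-1.3  0.1]
 [ 0.7  0.1]
 [ 0.2  0.9]]
stirrup_bar [0.4735 0.0592 0.048 ]
pull_point [0.4473 0.274  0.079 ]
telltale_tip [0.4519 0.18   0.075 ]
telltale_tab [0.4873 0.1864 0.096 ]
set_mark_tip [0.4406 0.2206 0.0755]
pull_gauge [0.4445 0.2217 0.    ]
timer [0.675 0.199 0.   ]
pen [0.328 0.278 0.   ]
cup [0.672 0.024 0.   ]
1.5
```

```bash
cat > mv.py <<'E'
import numpy as np
from scipy.spatial.transform import Rotation as Ro
from station import bot
G=np.array([0.44445601,0.22166091]);TH=-1.39411886
def g2w(x,y,z,G=G,TH=TH):
    c,s=np.cos(TH),np.sin(TH); return np.array([G[0]+(c*x-s*y)/1e3,G[1]+(s*x+c*y)/1e3,z/1e3])
def w2g(P,G=G,TH=TH):
    c,s=np.cos(TH),np.sin(TH);d=(np.asarray(P)[:2]-G)*1e3; return np.array([c*d[0]+s*d[1],-s*d[0]+c*d[1],P[2]*1e3])
def pose():
    o=bot.get_obs(); w,x,y,z=o["tool_rot"]; return o,Ro.from_quat([x,y,z,w]).as_matrix()
# desired orientation: tool x along gauge -x, z down
ax=np.array([-np.cos(TH),-np.sin(TH),0]); RD=np.stack([ax,np.cross([0,0,-1],ax),[0,0,-1]],1)
def plan(gt,rot=True):
    o,R=pose(); P=g2w(*gt); D=P-o["eef_pos"]
    rv=Ro.from_matrix(R.T@RD).as_rotvec(degrees=True)
    print("t",o["t"],"gauge TCP",w2g(o["eef_pos"]).round(1),"F",o["contact_force"].round(1))
    print("shift in present tool axes /120mm:",(R.T@D*1e3/120).round(3),"in final axes:",(RD.T@D*1e3/120).round(3),"turn/4deg",(rv/4).round(2),"dist mm",np.linalg.norm(D)*1e3)
E
python3 - <<'E'
from mv import *
plan((10,11,140))
sc=(418.553,277.031,215.582,np.array([[0.7865068,-0.61740393,0.01481333,-0.31986815],[-0.4053643,-0.53418973,-0.74183631,0.35805124],[0.46592578,0.57745451,-0.67041737,0.60081108]]))
def ray(c,u,z):
    R,t=c[3][:,:3],c[3][:,3];d=R.T@np.array([(u[0]-c[1])/c[0],(u[1]-c[2])/c[0],1]);o=-R.T@t
    return o+d*(z-o[2])/d[2]
for u in [(163,148),(265,193),(345,130),(125,135)]: print(ray(sc,u,0).round(3))
E
```

```text
t 1.5 gauge TCP [-447.9 -144.9  231.3] F [ 0.1 -0.8 -0. ]
shift in present tool axes /120mm: [-2.685  3.006  0.761] in final axes: [-3.816  1.299  0.761] turn/4deg [ 0.   -0.   -7.36] dist mm 492.25988990917267
[0.502 0.656 0.   ]
[0.613 0.313 0.   ]
[0.999 0.411 0.   ]
[0.443 0.789 0.   ]
```

apply_moves(
  moves="1 -0.1 0.1 0.03 0 0 0;1 -0.2 0.22 0.06 0 0 0;1 -0.2 0.22 0.06 0 0 0;1 -0.2 0.22 0.06 0 0 0;1 -0.2 0.22 0.06 0 0 0;1 -0.2 0.22 0.06 0 0 0;1 -0.2 0.22 0.06 0 0 0;1 -0.2 0.22 0.06 0 0 0;1 -0.2 0.22 0.06 0 0 0;1 -0.2 0.22 0.06 0 0 0;1 -0.2 0.22 0.06 0 0 0;1 -0.2 0.22 0.06 0 0 0",
  force=30,
)

```text
t: 2.5
eef_pos: [0.418, 0.2752, 0.1485]
tool_rot: [-0.0, 0.816, 0.579, 0.0]
contact_force: [0.6, -0.9, -0.7]
gripper_width: 0.002
```

apply_moves(
  moves="1 -0.2 0.23 0.05 0 0 0;1 -0.18 0.25 0.05 0 0 0;1 0 0 0 0 0 -0.92;1 0 0 0 0 0 -0.92;1 0 0 0 0 0 -0.92;1 0 0 0 0 0 -0.92;1 0 0 0 0 0 -0.92;1 0 0 0 0 0 -0.92;1 0 0 0 0 0 -0.92;1 0 0 0 0 0 -0.92;1 0 0 0 0 0 0",
)

```text
t: 3.42
eef_pos: [0.4567, 0.2147, 0.1367]
tool_rot: [0.0, 0.641, 0.768, 0.0]
contact_force: [-0.6, -0.7, 0.4]
gripper_width: -0.002
```

```bash
cat > look.py <<'E'
import sys,cv2
from mv import *
from station import imaging,nets
def wrist(name,pts,scale=1):
    o,R=pose(); p=imaging.read_camera("wrist"); M=p["mount"]
    C=R@M[:3,:3]; c0=R@M[:3,3]+o["eef_pos"]
    cv2.imwrite(f"pics/{name}.png",p["image"][:,:,::-1])
    np.savez(f"pics/{name}.npz",C=C,c0=c0,K=[p["fx"],p["fy"],p["cx"],p["cy"]],img=p["image"])
    for nm,z in pts:
        for r in nets.spot_point(p,nm)[:1]:
            print(nm,r["score"],r["location"],"gauge",w2g(ray(p,C,c0,r["location"],z)).round(1))
    return p,C,c0
def ray(p,C,c0,u,z):
    d=C@np.array([(u[0]-p["cx"])/p["fx"],(u[1]-p["cy"])/p["fy"],1]); return c0+d*(z/1e3-c0[2])/d[2]
E
python3 - <<'E'
from look import *
plan((10,11,140))
wrist("w1",[("pull_point",79),("telltale_tip",75),("telltale_tab",96),("set_mark_tip",75.5)])
E
```

```text
t 3.4167 gauge TCP [  9.   10.8 136.7] F [-0.6 -0.7  0.4]
shift in present tool axes /120mm: [-0.008  0.001 -0.028] in final axes: [-0.008  0.001 -0.028] turn/4deg [ 0.01 -0.    0.04] dist mm 3.4511899575639626
pull_point 0.58 [372.2, 236.7] gauge [-52.2  13.5  79. ]
telltale_tip 0.93 [234.6, 215.5] gauge [37.8  0.3 75. ]
telltale_tab 0.88 [227.0, 280.9] gauge [41.1 36.6 96. ]
set_mark_tip 0.57 [293.5, 208.4] gauge [-0.6 -4.7 75.5]
```

View pics/w1.png

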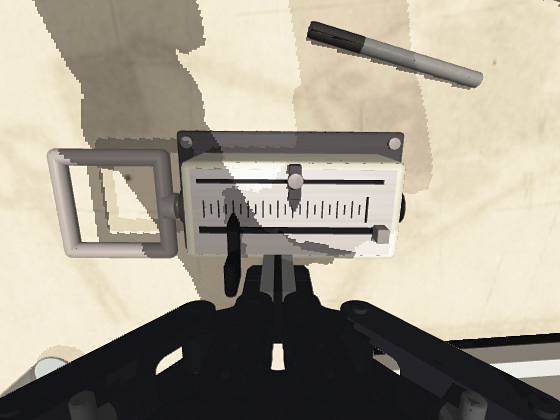

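Run:
```python
import cv2,numpy as np
from mv import *
d=np.load("pics/w1.npz");im=d["img"];K=d["K"];C=d["C"];c0=d["c0"]
c=cv2.resize(im[150:300,170:410],None,fx=3.3,fy=3.3,interpolation=cv2.INTER_CUBIC)
cv2.imwrite("pics/w1z.png",c[:,:,::-1])
def ray(u,z):
    v=C@np.array([(u[0]-K[2])/K[0],(u[1]-K[3])/K[1],1]); return w2g(c0+v*(z/1e3-c0[2])/v[2])
g=im.mean(2)
print(g[209,195:385].round().astype(int).tolist())
print("dark cols of mark rows", [ (r,g[r,284:304].round().astype(int).tolist()) for r in (196,199,202,205,207,209,211)])
print("line at 367", ray((367.5,209),66), ray((204,209),66))
```

```text
[148, 148, 148, 150, 149, 150, 151, 149, 48, 93, 154, 150, 148, 150, 150, 77, 42, 157, 152, 149, 149, 151, 151, 13, 71, 155, 152, 149, 100, 102, 55, 42, 107, 103, 102, 104, 103, 79, 18, 84, 105, 102, 103, 104, 103, 33, 63, 107, 104, 103, 103, 102, 57, 25, 105, 96, 90, 106, 231, 228, 31, 140, 229, 223, 222, 223, 225, 118, 93, 232, 224, 222, 224, 225, 174, 45, 187, 228, 223, 222, 225, 226, 72, 139, 231, 225, 223, 224, 225, 172, 62, 234, 225, 223, 225, 225, 123, 30, 84, 82, 95, 205, 232, 228, 121, 95, 233, 225, 223, 223, 227, 222, 45, 189, 228, 223, 223, 225, 227, 67, 97, 233, 224, 222, 223, 224, 172, 61, 234, 224, 221, 221, 225, 226, 23, 139, 230, 223, 222, 223, 225, 116, 68, 232, 223, 221, 222, 225, 219, 44, 187, 228, 221, 221, 224, 225, 60, 96, 231, 223, 220, 222, 224, 171, 45, 192, 224, 221, 223, 225, 168, 16, 72, 235, 224, 221, 219, 221, 220, 220, 221, 220, 219, 219, 219, 219, 220, 220, 219, 219]
dark cols of mark rows [(196, [224, 224, 229, 221, 39, 74, 87, 84, 85, 84, 84, 84, 84, 83, 83, 81, 84, 195, 228, 224]), (199, [223, 225, 226, 90, 75, 76, 73, 72, 64, 62, 59, 50, 54, 65, 65, 67, 84, 234, 225, 224]), (202, [222, 222, 223, 227, 229, 74, 84, 86, 86, 85, 86, 84, 85, 84, 91, 168, 233, 226, 223, 222]), (205, [168, 58, 229, 225, 224, 90, 96, 52, 83, 84, 86, 86, 84, 107, 237, 115, 62, 230, 223, 220]), (207, [170, 61, 231, 223, 223, 228, 230, 68, 77, 84, 84, 83, 89, 120, 230, 118, 63, 231, 222, 220]), (209, [172, 62, 234, 225, 223, 225, 225, 123, 30, 84, 82, 95, 205, 232, 228, 121, 95, 233, 225, 223]), (211, [173, 62, 235, 226, 224, 225, 228, 230, 27, 113, 142, 144, 202, 228, 227, 120, 94, 234, 226, 224])]
line at 367 [-51.34747152  -1.71601149  66.        ] [59.5815431  -1.54583516 66.        ]
```

View pics/w1z.png

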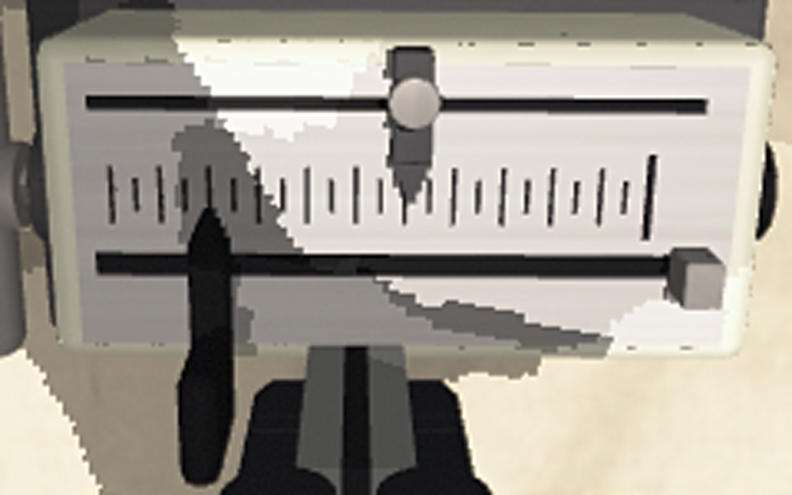

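```bash
cat > meas.py <<'E'
import cv2,numpy as np,sys
from mv import *
from scipy.signal import find_peaks
def load(n):
    d=np.load(f"pics/{n}.npz");return d["img"].mean(2),d["K"],d["C"],d["c0"]
def mk(n):
    im,K,C,c0=load(n)
    def ray(u,z):
        v=C@np.array([(u[0]-K[2])/K[0],(u[1]-K[3])/K[1],1]); return w2g(c0+v*(z/1e3-c0[2])/v[2])
    return im,ray
def cen(im,r,a,b,thr=None):
    s=im[r,a:b].astype(float); bg=np.percentile(s,80); w=np.clip(bg-s-15,0,None); return a+(w*np.arange(b-a)).sum()/w.sum()
E
python3 - <<'E'
from meas import *
im,ray=mk("w1")
s=im[209,195:385]; pk,_=find_peaks(-s,prominence=25); print((pk+195).tolist())
cs=[cen(im,209,p-3+195,p+4+195) for p in pk]; print(np.round(cs,2).tolist())
print("lines gauge66:",[round(ray((c,209),66)[0],2) for c in cs])
for r in range(196,213): print(r, im[r,286:302].round().astype(int).tolist(), end=' '); print(round(ray((cen(im,r,286,301),r),75.5)[0],2))
for r in range(210,222): print(r, im[r,226:244].round().astype(int).tolist())
E
```

```text
[203, 211, 218, 226, 233, 240, 248, 255, 263, 270, 277, 285, 292, 300, 307, 314, 322, 329, 337, 344, 351, 359, 366]
[203.33, 210.61, 218.34, 225.58, 232.93, 240.32, 247.67, 254.32, 262.56, 269.94, 277.34, 284.8, 293.01, 299.56, 307.12, 314.44, 321.8, 329.28, 336.6, 344.12, 351.43, 358.91, 366.26]
lines gauge66: [np.float64(60.04), np.float64(55.1), np.float64(49.85), np.float64(44.94), np.float64(39.95), np.float64(34.94), np.float64(29.95), np.float64(25.44), np.float64(19.85), np.float64(14.84), np.float64(9.82), np.float64(4.76), np.float64(-0.81), np.float64(-5.25), np.float64(-10.38), np.float64(-15.35), np.float64(-20.34), np.float64(-25.41), np.float64(-30.38), np.float64(-35.48), np.float64(-40.45), np.float64(-45.52), np.float64(-50.51)]
196 [229, 221, 39, 74, 87, 84, 85, 84, 84, 84, 84, 83, 83, 81, 84, 195] 3.01
197 [225, 85, 44, 75, 87, 86, 85, 83, 85, 85, 84, 84, 83, 81, 95, 235] 3.0
198 [227, 90, 59, 75, 85, 83, 84, 82, 81, 81, 81, 81, 81, 77, 91, 234] 2.99
199 [226, 90, 75, 76, 73, 72, 64, 62, 59, 50, 54, 65, 65, 67, 84, 234] -1.64
200 [224, 119, 110, 86, 85, 87, 87, 88
[... 1376 characters left out ...]
 102, 38, 48, 105, 103]
214 [84, 103, 103, 102, 100, 28, 8, 9, 18, 63, 106, 103, 102, 103, 83, 85, 103, 102]
215 [103, 102, 103, 104, 75, 7, 12, 14, 16, 60, 102, 104, 103, 102, 104, 103, 103, 102]
216 [102, 104, 104, 101, 29, 13, 15, 15, 12, 7, 27, 108, 104, 103, 102, 103, 103, 103]
217 [101, 102, 103, 75, 6, 10, 17, 15, 13, 11, 29, 107, 101, 102, 101, 102, 101, 102]
218 [100, 102, 102, 27, 10, 14, 17, 14, 13, 11, 23, 78, 78, 104, 102, 102, 100, 100]
219 [100, 102, 97, 7, 15, 16, 13, 16, 14, 15, 8, 15, 60, 104, 101, 100, 100, 101]
220 [100, 100, 49, 10, 14, 17, 15, 15, 17, 15, 14, 18, 62, 101, 102, 101, 100, 99]
221 [103, 99, 5, 13, 14, 17, 13, 16, 13, 16, 12, 17, 58, 78, 103, 100, 101, 100]
```

apply_moves(
  moves="1 -0.2 0.07 0 0 0 0;1 -0.2 0.07 0 0 0 0;1 -0.192 0.078 0 0 0 0;1 0 0 0.2 0 0 0;1 0 0 0.2 0 0 0;1 0 0 0.106 0 0 0;1 0 0 0 0 0 0",
)

```text
t: 4.25
eef_pos: [0.4929, 0.1484, 0.0732]
tool_rot: [-0.001, 0.642, 0.767, -0.002]
contact_force: [-0.6, 0.2, 0.5]
gripper_width: 0.002
```

Run:
```python
from look import *
plan((-46+12,37,76))
wrist("w2",[])
```

```text
t 4.25 gauge TCP [80.6 34.8 73.2] F [-0.6  0.2  0.5]
shift in present tool axes /120mm: [ 0.955  0.018 -0.024] in final axes: [ 0.955  0.018 -0.023] turn/4deg [-0.07  0.02 -0.01] dist mm 114.67728822417226
```

View pics/w2.png

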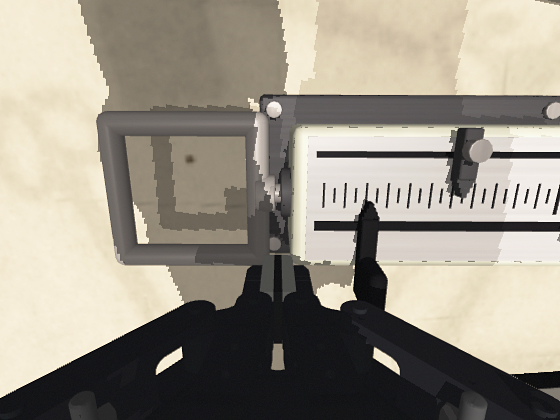

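apply_moves(
  moves="1 0.06 0.018 -0.02 0 0 0;1 0.08 0 0 0 0 0;1 0.08 0 0 0 0 0;1 0.08 0 0 0 0 0;1 0.08 0 0 0 0 0;1 0.08 0 0 0 0 0;1 0.08 0 0 0 0 0;1 0.08 0 0 0 0 0;1 0.08 0 0 0 0 0;1 0.05 0 0 0 0 0;1 0.03 0 0 0 0 0;1 0 0 0 0 0 0",
)

```text
t: 5.3
eef_pos: [0.48, 0.2429, 0.0781]
tool_rot: [-0.0, 0.641, 0.767, 0.0]
contact_force: [0.7, -0.4, -0.6]
gripper_width: -0.001
```

Run:
```python
from look import *
plan((-46+12,37,76))
wrist("w3",[])
```

```text
t 5.3 gauge TCP [-14.7  38.8  78.1] F [ 0.7 -0.4 -0.6]
shift in present tool axes /120mm: [ 0.161 -0.014  0.017] in final axes: [ 0.161 -0.015  0.017] turn/4deg [-0.   -0.01  0.02] dist mm 19.519355666204675
```

View pics/w3.png

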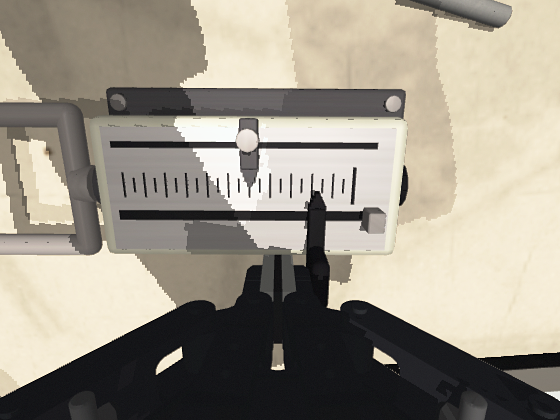

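apply_moves(
  moves="1 0.04 0 0 0 0 0;1 0.04 0 0 0 0 0;1 0.03 0 0 0 0 0;1 0.015 0 0 0 0 0;1 0.01 0 0 0 0 0;1 0 0 0 0 0 0",
)

```text
t: 5.85
eef_pos: [0.4774, 0.258, 0.0781]
tool_rot: [-0.0, 0.642, 0.767, -0.0]
contact_force: [0.2, 0.5, 0.2]
gripper_width: -0.0
```

apply_moves(
  moves="1 0.01 0 0 0 0 0;1 0 0 0 0 0 0",
)

```text
t: 6.02
eef_pos: [0.4773, 0.259, 0.0782]
tool_rot: [-0.0, 0.642, 0.767, -0.0]
contact_force: [-1.1, -0.6, -0.5]
gripper_width: -0.001
```

Run:
```python
from look import *
plan((-46+12,37,76))
wrist("w4",[])
```

```text
t 6.0167 gauge TCP [-30.9  38.9  78.2] F [-1.1 -0.6 -0.5]
shift in present tool axes /120mm: [ 0.026 -0.016  0.018] in final axes: [ 0.026 -0.016  0.018] turn/4deg [-0. -0.  0.] dist mm 4.216334456831007
```

View pics/w4.png

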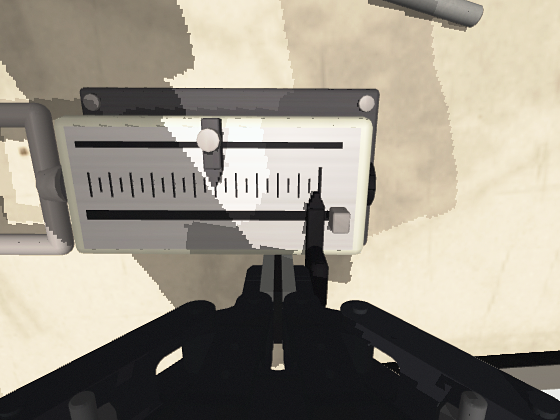

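apply_moves(
  moves="1 0.012 0 0 0 0 0;1 0.01 0 0 0 0 0;1 0 0 0 0 0 0",
)

```text
t: 6.32
eef_pos: [0.477, 0.2612, 0.0782]
tool_rot: [0.0, 0.642, 0.767, -0.0]
contact_force: [0.3, -1.7, 0.5]
gripper_width: 0.003
```

apply_moves(
  moves="1 0.006 0 0 0 0 0;1 0 0 0 0 0 0",
)

```text
t: 6.48
eef_pos: [0.4769, 0.2614, 0.0781]
tool_rot: [0.0, 0.642, 0.767, -0.0]
contact_force: [0.6, -5.1, -0.1]
gripper_width: -0.0
```

apply_moves(
  moves="1 0.006 0 0 0 0 0;1 0 0 0 0 0 0",
)

```text
t: 6.65
eef_pos: [0.4769, 0.2615, 0.0781]
tool_rot: [0.0, 0.642, 0.766, -0.001]
contact_force: [0.5, -6.0, 0.5]
gripper_width: 0.001
```

Run:
```python
from look import *
plan((-46+12,37,76))
wrist("w5",[])
import cv2
im=cv2.imread("pics/w5.png");cv2.imwrite("pics/w5z.png",cv2.resize(im[130:300,180:400],None,fx=3.4,fy=3.4,interpolation=cv2.INTER_CUBIC))
```

```text
t 6.65 gauge TCP [-33.5  38.9  78.1] F [ 0.5 -6.   0.5]
shift in present tool axes /120mm: [ 0.004 -0.016  0.017] in final axes: [ 0.004 -0.016  0.017] turn/4deg [-0.01  0.02 -0.01] dist mm 2.8759777573074983
```

View pics/w5z.png

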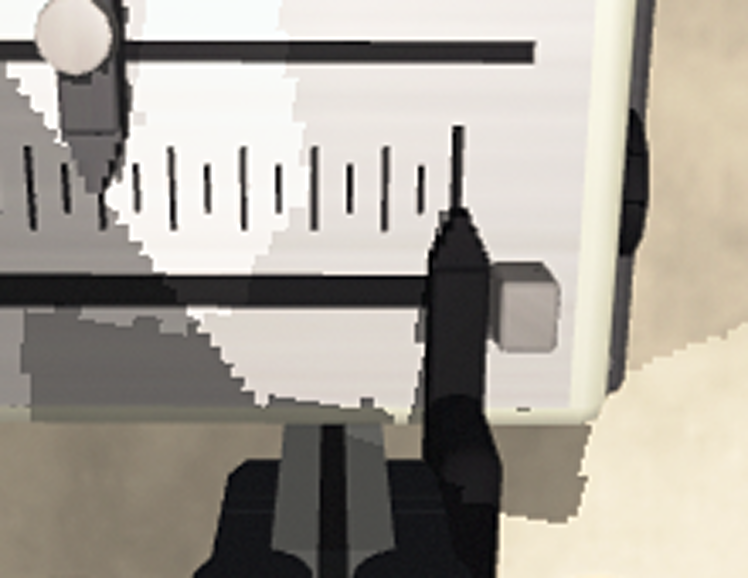

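apply_moves(
  moves="1 -0.08 0 0 0 0 0;1 -0.12 0 -0.1 0 0 0;1 -0.09 -0.06 -0.15 0 0 0;1 0 -0.06 -0.06 0 0 0;1 0 0 0 0 0 0;1 0 0 0 0 0 0",
)

```text
t: 7.2
eef_pos: [0.4687, 0.2269, 0.1162]
tool_rot: [-0.0, 0.642, 0.767, 0.001]
contact_force: [-1.4, 0.5, -0.4]
gripper_width: -0.003
```

Run:
```python
from look import *
plan((128.5,0,140))
p,C,c0=wrist("w6",[("set_mark_tip",75.5),("telltale_tip",75)])
import cv2
im=cv2.imread("pics/w6.png");cv2.imwrite("pics/w6z.png",cv2.resize(im[110:300,170:410],None,fx=3.3,fy=3.1,interpolation=cv2.INTER_CUBIC))
from meas import *
for r in (200,205,210,215):
    s=p["image"].mean(2)[r,180:385];pk,_=find_peaks(-s,prominence=25);print(r,(pk+180).tolist())
```

```text
t 7.2 gauge TCP [ -0.9  24.8 116.2] F [-1.4  0.5 -0.4]
shift in present tool axes /120mm: [-1.078 -0.207 -0.2  ] in final axes: [-1.078 -0.206 -0.198] turn/4deg [ 0.03 -0.02  0.01] dist mm 133.88213298870093
set_mark_tip 0.97 [278.7, 196.0] gauge [-1.  -3.7 75.5]
telltale_tip 0.59 [363.0, 202.1] gauge [-50.    0.1  75. ]
200 [186, 195, 203, 211, 219, 228, 236, 244, 252, 261, 269, 277, 286, 294, 302, 310, 319, 327, 335, 343, 352, 360]
205 [195, 212, 228, 244, 261, 277, 294, 310, 327, 343, 358]
210 [213, 356]
215 [214, 354]
```

View pics/w6z.png

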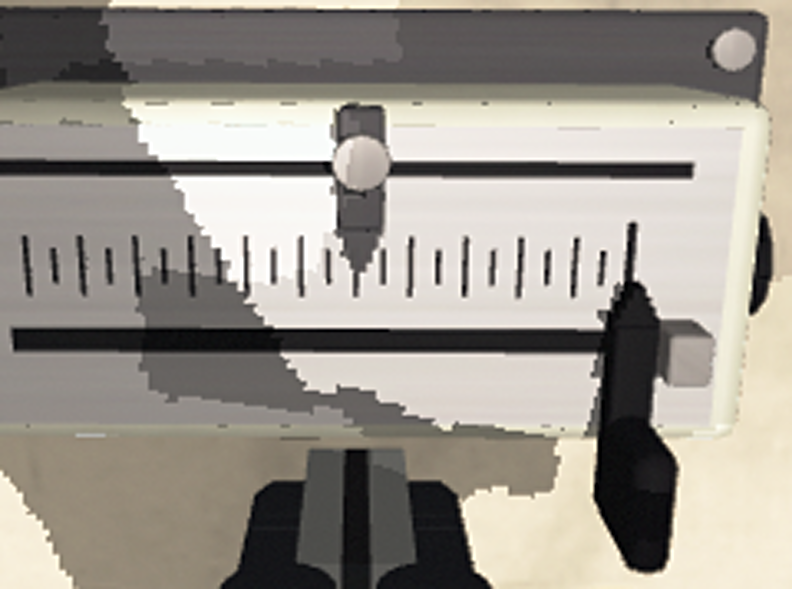

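Run:
```python
from meas import *
im,ray=mk("w6")
for r in range(172,202,2): print(r, im[r,268:292].round().astype(int).tolist())
def edges(r,a,b,T=150):
    s=im[r]; i=next(k for k in range(a,b) if s[k]<T); j=next(k for k in range(b,a,-1) if s[k]<T)
    L=i-(T-s[i])/(s[i-1]-s[i]); Rr=j+(T-s[j])/(s[j+1]-s[j]); return (L+Rr)/2
for r in (172,174,180,182,184,186,188,190,192,194):
    try: c=edges(r,270,284); print(r,c.round(2),ray((c,r),75.5).round(2))
    except Exception as e: print(r,e)
for z0 in (352,): print([round(ray((c,200),66)[0],2) for c in (195,211,228,244,261,277.4,294,310,327,343.3,360.2)])
for r in range(196,212): print(r, im[r,352:372].round().astype(int).tolist())
```

```text
172 [249, 250, 169, 173, 73, 89, 62, 62, 62, 60, 58, 39, 36, 87, 87, 87, 86, 70, 90, 239, 229, 227, 227, 227]
174 [246, 247, 250, 254, 96, 89, 106, 86, 86, 87, 87, 88, 87, 87, 86, 87, 86, 70, 99, 235, 226, 225, 225, 225]
176 [246, 247, 249, 254, 97, 88, 102, 85, 86, 86, 87, 87, 84, 85, 86, 85, 85, 76, 143, 232, 225, 225, 224, 224]
178 [247, 247, 250, 255, 64, 89, 85, 86, 86, 86, 86, 87, 86, 86, 85, 85, 85, 76, 144, 235, 228, 226, 227, 226]
180 [248, 248, 251, 255, 41, 87, 86, 87, 86, 86, 86, 86, 86, 85, 85, 86, 84, 75, 146, 237, 230, 229, 228, 228]
182 [247, 247, 251, 255, 44, 74, 87, 86, 88, 87, 87, 88, 86, 87, 83, 84, 81, 78, 158, 233, 227, 225, 225, 225]
184 [246, 248, 250, 138, 83, 86, 74, 74, 75, 74, 75, 74, 73, 46, 75, 74, 71, 90, 173, 231, 226, 226, 226, 226]
186 [223, 224, 227, 228, 120, 123, 83, 88, 88, 88, 88, 89, 89, 89, 87, 88, 129, 177, 205, 228, 226, 225, 225, 226]
188 [223, 225, 225, 225, 228, 231, 76, 85, 87, 87, 87, 87, 87, 87, 85, 85, 133, 234, 228, 225, 225, 224, 224, 225]
190 [172, 125, 227, 227, 229, 219, 91, 92, 84, 84, 84, 87, 87, 87, 88, 135, 204, 163, 121, 23
[... 1978 characters left out ...]
6, 3, 12, 12, 14, 36, 34, 29, 72, 231, 225, 221, 220, 219, 219]
205 [220, 220, 224, 214, 97, 78, 7, 12, 12, 16, 35, 35, 29, 54, 174, 218, 221, 219, 218, 218]
206 [218, 220, 220, 88, 95, 76, 9, 12, 22, 23, 36, 34, 32, 20, 31, 137, 222, 218, 216, 217]
207 [217, 218, 220, 90, 24, 5, 10, 16, 32, 34, 32, 35, 32, 30, 56, 179, 222, 216, 215, 215]
208 [218, 221, 222, 90, 5, 12, 11, 13, 37, 33, 34, 33, 31, 30, 42, 126, 216, 216, 213, 213]
209 [211, 215, 211, 70, 4, 13, 18, 19, 35, 35, 34, 32, 34, 32, 27, 27, 121, 221, 214, 213]
210 [91, 92, 43, 50, 12, 14, 29, 35, 33, 32, 33, 34, 34, 32, 33, 32, 97, 228, 219, 216]
211 [98, 102, 2, 13, 10, 12, 29, 33, 34, 34, 34, 35, 33, 33, 31, 33, 97, 226, 226, 222]
```

apply_moves(
  moves="1 -0.22 -0.04 0 0 0 0;1 -0.25 -0.05 0 0 0 0;1 -0.25 -0.06 0 0 0 0;1 -0.25 -0.057 0 0 0 0;1 -0.12 0 0 0 0 0;1 0 0 0 0 0 0",
)

```text
t: 7.85
eef_pos: [0.4671, 0.0892, 0.1148]
tool_rot: [0.0, 0.644, 0.765, -0.001]
contact_force: [0.6, -0.4, 0.4]
gripper_width: -0.005
```

Run:
```python
from look import *
plan((130,0,28))
wrist("w7",[("stirrup_bar",54)])
```

```text
t 7.85 gauge TCP [134.4  -1.  114.8] F [ 0.6 -0.4  0.4]
shift in present tool axes /120mm: [0.037 0.009 0.723] in final axes: [0.036 0.008 0.723] turn/4deg [-0.02  0.02 -0.07] dist mm 86.88525894160476
stirrup_bar 0.67 [233.7, 230.2] gauge [164.   -1.9  54. ]
```

View pics/w7.png

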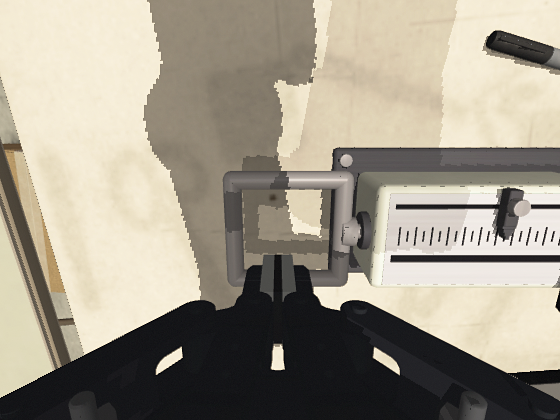

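apply_moves(
  moves="1 0.036 0 0.12 0 0 0;1 0 0 0.2 0 0 0;1 0 0 0.2 0 0 0;1 0 0 0.14 0 0 0;1 0 0 0.07 0 0 0;1 0 0 0 0 0 0",
)

```text
t: 8.45
eef_pos: [0.4652, 0.0985, 0.026]
tool_rot: [-0.001, 0.641, 0.768, -0.001]
contact_force: [-0.8, 0.8, 0.3]
gripper_width: 0.003
```

Run:
```python
from look import *
import cv2
plan((146.5,0,28))
p=imaging.read_camera("side"); im=p["image"][:,:,::-1]
cv2.imwrite("pics/s2.png",cv2.resize(im[130:330,150:400],None,fx=3,fy=3,interpolation=cv2.INTER_CUBIC))
```

```text
t 8.45 gauge TCP [124.9  -1.2  26. ] F [-0.8  0.8  0.3]
shift in present tool axes /120mm: [-0.18   0.01  -0.017] in final axes: [-0.18   0.01  -0.016] turn/4deg [-0.05 -0.    0.04] dist mm 21.73134021789864
```

View pics/s2.png

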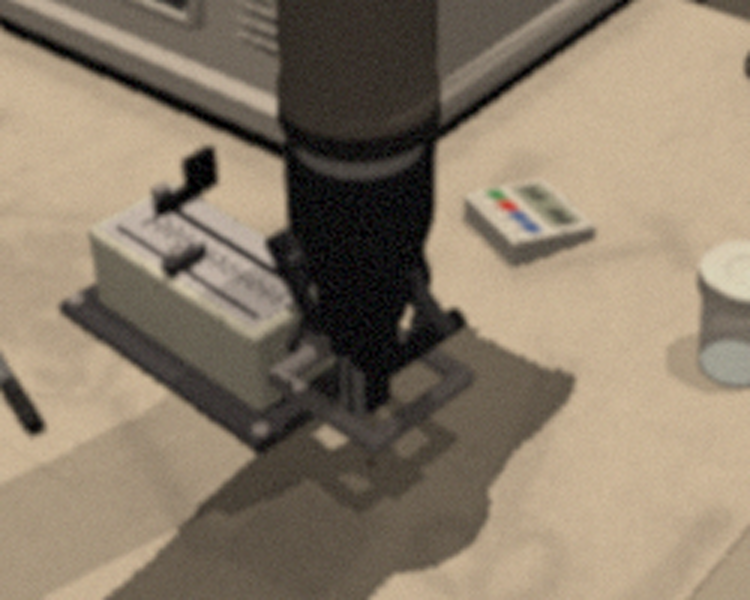

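apply_moves(
  moves="1 -0.05 0.005 0 0 0 0;1 -0.06 0 0 0 0 0;1 -0.03 0 0 0 0 0;1 0 0 0 0 0 0",
)

```text
t: 8.83
eef_pos: [0.471, 0.0798, 0.0287]
tool_rot: [0.001, 0.643, 0.766, 0.001]
contact_force: [0.4, 0.2, 0.6]
gripper_width: 0.0
```

apply_moves(
  moves="1 -0.012 0 0 0 0 0;1 0 0 0 0 0 0",
)

```text
t: 9.0
eef_pos: [0.4708, 0.0796, 0.0283]
tool_rot: [0.0, 0.642, 0.767, 0.001]
contact_force: [0.1, 1.6, 1.2]
gripper_width: -0.0
```

apply_moves(
  moves="1 -0.012 0 0 0 0 0;1 0 0 0 0 0 0",
)

```text
t: 9.17
eef_pos: [0.4709, 0.0785, 0.0281]
tool_rot: [0.0, 0.642, 0.767, 0.001]
contact_force: [0.6, 1.8, 2.1]
gripper_width: 0.004
```

apply_moves(
  moves="1 -0.012 0 0 0 0 0;1 0 0 0 0 0 0",
)

```text
t: 9.33
eef_pos: [0.4711, 0.077, 0.028]
tool_rot: [0.0, 0.642, 0.767, 0.0]
contact_force: [0.7, 3.4, 2.8]
gripper_width: 0.001
```

Run:
```python
from look import *
plan((146.5,0,28))
```

```text
t 9.3333 gauge TCP [147.1   0.8  28. ] F [0.7 3.4 2.8]
shift in present tool axes /120mm: [ 0.005 -0.007 -0.   ] in final axes: [ 0.005 -0.007 -0.   ] turn/4deg [ 0.01 -0.01  0.01] dist mm 1.0108375983439588
```

apply_moves(
  moves="1 -0.03 0 0 0 0 0;1 -0.05 0 0 0 0 0;1 -0.05 0 0 0 0 0;1 -0.05 0 0 0 0 0;1 -0.05 0 0 0 0 0;1 -0.05 0 0 0 0 0;1 -0.04 0 0 0 0 0;1 -0.02 0 0 0 0 0;1 -0.01 0 0 0 0 0;1 0 0 0 0 0 0;1 0 0 0 0 0 0",
)

```text
t: 10.25
eef_pos: [0.4782, 0.036, 0.0279]
tool_rot: [-0.0, 0.642, 0.767, 0.0]
contact_force: [-0.1, 5.6, 4.7]
gripper_width: -0.004
```

Run:
```python
from look import *
import cv2
plan((146.5,0,28))
for n in("side","scene"):
    p=imaging.read_camera(n); im=p["image"][:,:,::-1]
    print([(k,nets.spot_point(p,k)[:1]) for k in ("telltale_tip","set_mark_tip")])
    cv2.imwrite(f"pics/{n}3.png",cv2.resize(im[150:300,150:320],None,fx=4,fy=4,interpolation=cv2.INTER_CUBIC))
```

```text
t 10.25 gauge TCP [188.7   0.6  27.9] F [-0.1  5.6  4.7]
shift in present tool axes /120mm: [ 0.351 -0.005 -0.   ] in final axes: [ 0.351 -0.005 -0.001] turn/4deg [ 0.   -0.01  0.02] dist mm 42.16909057910083
[('telltale_tip', [{'location': [216.7, 207.5], 'score': 0.67}]), ('set_mark_tip', [{'location': [218.6, 212.2], 'score': 0.58}])]
[('telltale_tip', [{'location': [228.2, 217.3], 'score': 0.6}]), ('set_mark_tip', [{'location': [226.0, 217.7], 'score': 0.48}])]
```

View pics/side3.png

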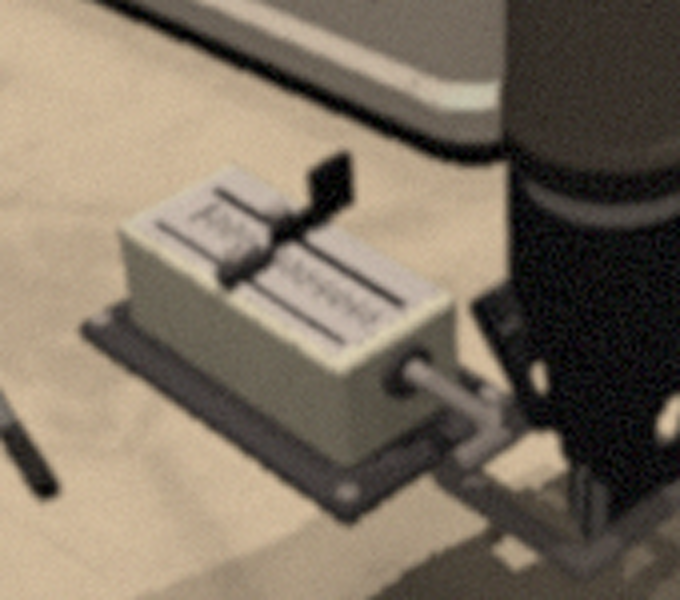

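apply_moves(
  moves="1 0.02 0 0 0 0 0;1 0.04 0 0 0 0 0;1 0.05 0 0 0 0 0;1 0.05 0 0 0 0 0;1 0.05 0 0 0 0 0;1 0.05 0 0 0 0 0;1 0.04 0 0 0 0 0;1 0.03 0 0 0 0 0;1 0.02 0 0 0 0 0;1 0.01 0 0 0 0 0;1 0.01 0 0 0 0 0;1 0 0 0 0 0 0",
)

```text
t: 11.55
eef_pos: [0.4703, 0.0788, 0.0277]
tool_rot: [0.0, 0.642, 0.767, -0.0]
contact_force: [2.1, 2.4, 0.4]
gripper_width: -0.004
```

apply_moves(
  moves="1 0.01 0 0 0 0 0;1 0.02 0 0 0 0 0;1 0.04 0 0 0 0 0;1 0.02 0 0 0 0 0;1 0 0 0 0 0 0",
)

```text
t: 11.97
eef_pos: [0.4679, 0.09, 0.0276]
tool_rot: [-0.0, 0.642, 0.767, -0.0]
contact_force: [0.0, 0.2, -0.9]
gripper_width: 0.002
```

Run:
```python
from look import *
plan((0,25,116))
```

```text
t 11.9667 gauge TCP [ 1.337e+02 -1.000e-01  2.760e+01] F [ 0.   0.2 -0.9]
shift in present tool axes /120mm: [ 1.114  0.209 -0.737] in final axes: [ 1.114  0.209 -0.737] turn/4deg [-0.01 -0.    0.02] dist mm 162.25024061602127
```

apply_moves(
  moves="1 0 0 -0.2 0 0 0;1 0 0 -0.3 0 0 0;1 0 0 -0.29 0 0 0;1 0.14 0.02 0 0 0 0;1 0.25 0.05 0 0 0 0;1 0.25 0.05 0 0 0 0;1 0.25 0.05 0 0 0 0;1 0.15 0 0 0 0 0;1 0.07 0 0 0 0 0;1 0 0 0 0 0 0;1 0 0 0 0 0 0",
)

```text
t: 12.88
eef_pos: [0.4648, 0.2231, 0.1223]
tool_rot: [0.0, 0.642, 0.767, -0.001]
contact_force: [0.8, -0.6, 0.4]
gripper_width: -0.001
```

Run:
```python
from look import *
plan((130,0,116))
p,C,c0=wrist("w8",[("set_mark_tip",75.5),("telltale_tip",75),("pull_point",79)])
import cv2
im=cv2.imread("pics/w8.png");cv2.imwrite("pics/w8z.png",cv2.resize(im[150:260,200:370],None,fx=4.6,fy=4.6,interpolation=cv2.INTER_NEAREST))
```

```text
t 12.8833 gauge TCP [  2.1  20.3 122.3] F [ 0.8 -0.6  0.4]
shift in present tool axes /120mm: [-1.065 -0.169  0.054] in final axes: [-1.066 -0.169  0.052] turn/4deg [-0.01  0.01  0.  ] dist mm 129.62139732720908
set_mark_tip 0.78 [285.8, 201.8] gauge [-2.1 -3.3 75.5]
telltale_tip 0.77 [294.9, 205.4] gauge [-7.6 -0.9 75. ]
pull_point 0.82 [367.7, 230.1] gauge [-51.5  13.4  79. ]
```

View pics/w8z.png

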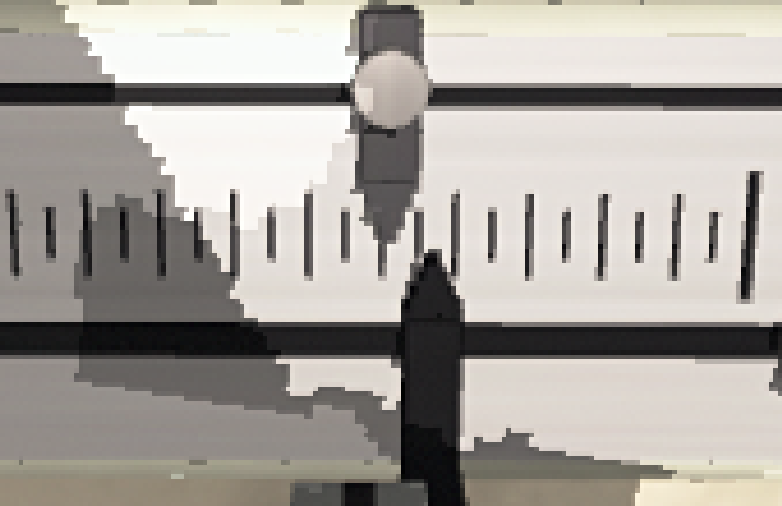

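Run:
```python
from meas import *
im,ray=mk("w8")
for r in range(176,206,2): print(r,im[r,275:297].round().astype(int).tolist())
for r in range(204,236,3): print(r,im[r,284:305].round().astype(int).tolist())
for u in [(285,185),(284.3,201),(294.1,206),(294.2,215),(294.2,226)]: print(u,ray(u,75.3).round(2))
```

```text
176 [255, 91, 100, 66, 84, 105, 161, 161, 167, 169, 166, 160, 158, 150, 95, 74, 148, 236, 229, 228, 228, 228]
178 [162, 121, 113, 63, 43, 45, 44, 43, 41, 34, 35, 86, 84, 85, 87, 71, 98, 235, 228, 226, 226, 226]
180 [223, 226, 176, 60, 86, 87, 87, 87, 88, 89, 88, 87, 85, 86, 85, 77, 142, 231, 223, 222, 222, 223]
182 [224, 228, 176, 60, 84, 86, 88, 87, 86, 86, 86, 85, 86, 86, 86, 76, 140, 231, 225, 223, 223, 223]
184 [228, 232, 170, 62, 84, 86, 87, 87, 86, 86, 87, 84, 87, 85, 86, 76, 144, 236, 228, 226, 226, 226]
186 [229, 232, 71, 66, 86, 86, 87, 84, 85, 85, 85, 85, 84, 85, 83, 76, 151, 234, 228, 227, 226, 226]
188 [227, 230, 76, 68, 84, 85, 84, 85, 83, 83, 84, 82, 82, 83, 82, 88, 191, 230, 225, 225, 225, 225]
190 [228, 217, 88, 81, 86, 88, 87, 88, 89, 89, 89, 88, 89, 87, 83, 93, 201, 228, 225, 225, 224, 225]
192 [227, 230, 234, 236, 68, 86, 87, 87, 87, 87, 87, 86, 86, 86, 137, 238, 229, 226, 225, 224, 224, 225]
194 [221, 225, 226, 228, 84, 85, 89, 88, 87, 87, 88, 86, 84, 89, 135, 230, 224, 225, 223, 223, 224, 226]
196 [94, 232, 228, 216, 95, 100, 81, 83, 84, 86, 89, 85, 105, 240, 230
[... 999 characters left out ...]
 22, 23, 23, 22, 21, 23, 23, 23, 23, 23, 27, 97, 229, 221, 220, 220]
222 [35, 30, 12, 15, 30, 36, 34, 34, 34, 34, 34, 35, 34, 37, 33, 31, 22, 32, 33, 31, 33]
225 [32, 35, 13, 13, 29, 35, 34, 35, 33, 34, 34, 33, 32, 34, 33, 33, 27, 33, 33, 32, 31]
228 [220, 94, 99, 29, 27, 35, 32, 33, 33, 34, 33, 32, 33, 33, 31, 42, 134, 230, 223, 222, 222]
231 [215, 218, 221, 51, 24, 33, 34, 33, 33, 35, 35, 32, 33, 34, 30, 39, 127, 223, 216, 214, 213]
234 [215, 219, 223, 0, 26, 35, 32, 35, 32, 33, 34, 32, 34, 32, 31, 40, 135, 223, 216, 214, 213]
(285, 185) [ -1.6  -13.48  75.3 ]
(284.3, 201) [-1.24 -3.75 75.3 ]
(294.1, 206) [-7.15 -0.65 75.3 ]
(294.2, 215) [-7.29  4.99 75.3 ]
(294.2, 226) [-7.38 12.02 75.3 ]
```

apply_moves(
  moves="1 -0.1 -0.03 0 0 0 0;1 -0.24 -0.05 0 0 0 0;1 -0.25 -0.05 0 0 0 0;1 -0.25 -0.034 0 0 0 0;1 -0.15 0 0 0 0 0;1 -0.056 0 0.05 0 0 0;1 0 0 0 0 0 0;1 0 0 0.2 0 0 0;1 0 0 0.25 0 0 0;1 0 0 0.18 0 0 0;1 0 0 0.09 0 0 0;1 0 0 0 0 0 0",
)

```text
t: 14.08
eef_pos: [0.4659, 0.0978, 0.028]
tool_rot: [-0.001, 0.641, 0.767, -0.002]
contact_force: [-0.2, -0.1, 0.3]
gripper_width: -0.002
```

apply_moves(
  moves="1 -0.05 0 0 0 0 0;1 -0.03 0 0 0 0 0;1 0 0 0 0 0 0",
)

```text
t: 14.33
eef_pos: [0.4706, 0.087, 0.0314]
tool_rot: [0.001, 0.642, 0.766, 0.001]
contact_force: [0.0, 0.5, -0.5]
gripper_width: -0.002
```

Run:
```python
from look import *
plan((194.4,0.6,28))
```

```text
t 14.3333 gauge TCP [137.2   2.1  31.4] F [ 0.   0.5 -0.5]
shift in present tool axes /120mm: [-0.477 -0.012  0.028] in final axes: [-0.477 -0.012  0.028] turn/4deg [ 0.03  0.   -0.02] dist mm 57.311163169575515
```

apply_moves(
  moves="1 -0.02 -0.012 0.028 0 0 0;1 -0.03 0 0 0 0 0;1 -0.02 0 0 0 0 0;1 -0.03 0 0 0 0 0;1 -0.05 0 0 0 0 0;1 -0.06 0 0 0 0 0;1 -0.06 0 0 0 0 0;1 -0.05 0 0 0 0 0;1 -0.05 0 0 0 0 0;1 -0.03 0 0 0 0 0;1 -0.02 0 0 0 0 0;1 0 0 0 0 0 0",
)

```text
t: 15.33
eef_pos: [0.4769, 0.0375, 0.0269]
tool_rot: [-0.0, 0.642, 0.767, 0.0]
contact_force: [-2.7, 6.4, 3.6]
gripper_width: -0.002
```

apply_moves(
  moves="1 -0.01 0 0 0 0 0;1 0 0 0 0 0 0;1 0 0 0 0 0 0",
)

```text
t: 15.58
eef_pos: [0.4769, 0.037, 0.0269]
tool_rot: [-0.0, 0.642, 0.767, 0.0]
contact_force: [-3.0, 5.9, 4.6]
gripper_width: 0.003
```

Run:
```python
from look import *
plan((194.4,0.6,28))
```

```text
t 15.5833 gauge TCP [187.5  -0.5  26.9] F [-3.   5.9  4.6]
shift in present tool axes /120mm: [-0.057  0.009 -0.009] in final axes: [-0.057  0.009 -0.009] turn/4deg [-0.01 -0.01  0.01] dist mm 7.038146428770931
```

apply_moves(
  moves="1 -0.015 0 0 0 0 0;1 -0.015 0 0 0 0 0;1 -0.012 0 0 0 0 0;1 0 0 0 0 0 0;1 0 0 0 0 0 0",
)

```text
t: 16.0
eef_pos: [0.4778, 0.0323, 0.0269]
tool_rot: [-0.001, 0.642, 0.767, 0.0]
contact_force: [-3.5, 7.0, 4.7]
gripper_width: -0.0
```

Run:
```python
from look import *
plan((194.4,0.6,28))
```

```text
t 16.0 gauge TCP [192.3  -0.5  26.9] F [-3.5  7.   4.7]
shift in present tool axes /120mm: [-0.017  0.009 -0.009] in final axes: [-0.017  0.009 -0.009] turn/4deg [-0.01 -0.02  0.01] dist mm 2.606679280268351
```

apply_moves(
  moves="1 -0.008 0 0 0 0 0;1 -0.008 0 0 0 0 0;1 0 0 0 0 0 0;1 0 0 0 0 0 0",
)

```text
t: 16.33
eef_pos: [0.478, 0.0306, 0.0269]
tool_rot: [-0.001, 0.642, 0.767, 0.0]
contact_force: [-3.9, 6.2, 5.9]
gripper_width: -0.003
```

Run:
```python
from look import *
plan((194.4,0.6,28))
```

```text
t 16.3333 gauge TCP [194.   -0.5  26.9] F [-3.9  6.2  5.9]
shift in present tool axes /120mm: [-0.004  0.009 -0.009] in final axes: [-0.004  0.009 -0.009] turn/4deg [-0.01 -0.02  0.01] dist mm 1.6234554164940407
```

apply_moves(
  moves="1 0.02 0 0 0 0 0;1 0.04 0 0 0 0 0;1 0.05 0 0 0 0 0;1 0.05 0 0 0 0 0;1 0.05 0 0 0 0 0;1 0.05 0 0 0 0 0;1 0.05 0 0 0 0 0;1 0.04 0 0 0 0 0;1 0.03 0 0 0 0 0;1 0.02 0 0 0 0 0;1 0.01 0 0 0 0 0;1 0.01 0 0 0 0 0",
)

```text
t: 17.33
eef_pos: [0.4696, 0.0794, 0.0268]
tool_rot: [0.0, 0.642, 0.767, -0.0]
contact_force: [-0.4, 1.3, 1.2]
gripper_width: 0.001
```

apply_moves(
  moves="1 0.01 0 0 0 0 0;1 0.01 0 0 0 0 0;1 0.01 0 0 0 0 0;1 0.03 0 0 0 0 0;1 0.04 0 0 0 0 0;1 0 0 0 0 0 0;1 0 0 -0.2 0 0 0;1 0 0 -0.3 0 0 0;1 0 0 -0.29 0 0 0;1 0 0 0 0 0 0",
)

```text
t: 18.17
eef_pos: [0.4711, 0.0923, 0.1271]
tool_rot: [0.002, 0.642, 0.767, 0.004]
contact_force: [0.6, 0.1, 1.0]
gripper_width: 0.003
```

apply_moves(
  moves="1 0.14 0.02 0 0 0 0;1 0.25 0.05 0 0 0 0;1 0.25 0.05 0 0 0 0;1 0.25 0.05 0 0 0 0;1 0.15 0 0 0 0 0;1 0.07 0 0 0 0 0;1 0 0 0 0 0 0;1 0 0 0 0 0 0",
)

```text
t: 18.83
eef_pos: [0.4638, 0.2251, 0.1214]
tool_rot: [0.0, 0.642, 0.767, -0.001]
contact_force: [0.0, -0.1, 0.2]
gripper_width: 0.002
```

Run:
```python
from look import *
plan((130,0,116))
p,C,c0=wrist("w9",[("set_mark_tip",75.5),("telltale_tip",75),("pull_point",79)])
import cv2
im=cv2.imread("pics/w9.png");cv2.imwrite("pics/w9z.png",cv2.resize(im[150:260,200:370],None,fx=4.6,fy=4.6,interpolation=cv2.INTER_NEAREST))
g=p["image"].mean(2)
for r in range(172,240,2): print(r,g[r,265:300].round().astype(int).tolist())
```

```text
t 18.8333 gauge TCP [1.000e-01 1.970e+01 1.214e+02] F [ 0.  -0.1  0.2]
shift in present tool axes /120mm: [-1.083 -0.164  0.046] in final axes: [-1.083 -0.164  0.045] turn/4deg [-0.01  0.01  0.  ] dist mm 131.53552593710577
telltale_tip 0.65 [282.1, 206.8] gauge [-2.  -0.9 75. ]
pull_point 0.56 [365.3, 230.9] gauge [-51.9  13.   79. ]
172 [47, 47, 48, 48, 48, 23, 20, 54, 188, 221, 215, 215, 214, 216, 216, 215, 172, 172, 171, 171, 170, 173, 175, 171, 82, 33, 38, 40, 40, 38, 40, 40, 38, 39, 39]
174 [190, 191, 190, 191, 191, 191, 192, 188, 115, 204, 214, 210, 167, 169, 170, 171, 170, 167, 168, 167, 167, 169, 169, 152, 121, 121, 122, 122, 122, 122, 122, 122, 121, 122, 120]
176 [248, 249, 249, 249, 248, 250, 253, 253, 141, 74, 144, 201, 169, 170, 171, 168, 167, 165, 165, 164, 165, 153, 117, 238, 231, 229, 229, 229, 229, 229, 229, 229, 229, 229, 229]
178 [247, 247, 247, 247, 247, 249, 253, 134, 148, 68, 73, 38, 77, 125, 158, 159, 158, 151, 149, 113, 112, 76, 89, 238, 229, 226, 226, 226, 226, 226, 226, 226, 227, 226, 226]
180 [247, 246, 246, 247, 247, 247, 250, 231, 234, 85, 77, 90, 89, 87,
[... 4178 characters left out ...]
219, 217, 217, 216, 217, 216, 216, 216, 216, 217]
232 [212, 212, 213, 213, 213, 213, 214, 214, 216, 219, 63, 21, 32, 34, 33, 32, 32, 34, 35, 33, 34, 31, 30, 90, 225, 216, 214, 213, 213, 213, 213, 214, 214, 214, 213]
234 [209, 210, 209, 208, 218, 216, 217, 216, 218, 219, 43, 22, 35, 33, 35, 31, 34, 33, 35, 34, 33, 32, 29, 88, 225, 215, 213, 213, 213, 212, 212, 212, 213, 212, 213]
236 [98, 97, 98, 96, 92, 91, 89, 90, 92, 94, 50, 22, 34, 33, 15, 33, 34, 32, 33, 32, 34, 30, 29, 90, 226, 217, 215, 214, 214, 215, 214, 215, 216, 214, 215]
238 [108, 98, 99, 99, 99, 102, 149, 147, 149, 143, 50, 23, 34, 15, 12, 15, 14, 18, 12, 18, 36, 32, 40, 130, 222, 215, 211, 219, 217, 216, 216, 216, 215, 216, 216]
```

View pics/w9z.png

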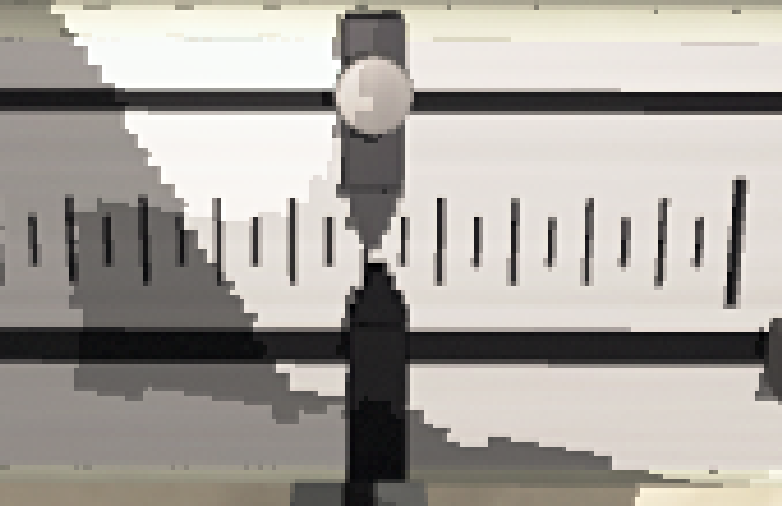

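apply_moves(
  moves="1 -0.1 -0.03 0 0 0 0;1 -0.24 -0.05 0 0 0 0;1 -0.25 -0.05 0 0 0 0;1 -0.25 -0.034 0 0 0 0;1 -0.17 0 0 0 0 0;1 -0.056 0 0.05 0 0 0;1 0 0 0 0 0 0;1 0 0 0.2 0 0 0;1 0 0 0.25 0 0 0;1 0 0 0.18 0 0 0;1 0 0 0.09 0 0 0;1 0 0 0 0 0 0",
)

```text
t: 20.03
eef_pos: [0.4653, 0.0972, 0.0271]
tool_rot: [-0.001, 0.641, 0.767, -0.002]
contact_force: [-0.8, 0.3, 0.1]
gripper_width: 0.003
```

apply_moves(
  moves="1 -0.05 0 0 0 0 0;1 -0.02 0 0 0 0 0;1 0 0 0 0 0 0",
)

```text
t: 20.28
eef_pos: [0.4698, 0.0878, 0.0304]
tool_rot: [0.001, 0.642, 0.766, 0.001]
contact_force: [0.8, -0.3, 0.6]
gripper_width: -0.001
```

Run:
```python
from look import *
plan((190,-0.5,27))
```

```text
t 20.2833 gauge TCP [136.2   1.4  30.4] F [ 0.8 -0.3  0.6]
shift in present tool axes /120mm: [-0.448 -0.015  0.029] in final axes: [-0.448 -0.016  0.029] turn/4deg [ 0.03  0.   -0.01] dist mm 53.91329610898117
```

apply_moves(
  moves="1 -0.03 -0.01 0.028 0 0 0;1 -0.03 0 0 0 0 0;1 -0.02 0 0 0 0 0;1 -0.03 0 0 0 0 0;1 -0.05 0 0 0 0 0;1 -0.06 0 0 0 0 0;1 -0.06 0 0 0 0 0;1 -0.05 0 0 0 0 0;1 -0.05 0 0 0 0 0;1 -0.03 0 0 0 0 0;1 -0.02 0 0 0 0 0;1 0 0 0 0 0 0",
)

```text
t: 21.28
eef_pos: [0.4765, 0.037, 0.026]
tool_rot: [-0.0, 0.642, 0.767, 0.0]
contact_force: [-2.7, 5.6, 4.4]
gripper_width: 0.001
```

apply_moves(
  moves="1 -0.01 0 0 0 0 0;1 0 0 0 0 0 0;1 0 0 0 0 0 0",
)

```text
t: 21.53
eef_pos: [0.4766, 0.0364, 0.026]
tool_rot: [-0.0, 0.642, 0.767, 0.0]
contact_force: [-3.0, 5.5, 5.7]
gripper_width: 0.001
```

Run:
```python
from look import *
plan((194.4,-0.5,27))
```

```text
t 21.5333 gauge TCP [188.   -0.9  26. ] F [-3.   5.5  5.7]
shift in present tool axes /120mm: [-0.053  0.004 -0.009] in final axes: [-0.053  0.004 -0.009] turn/4deg [-0.   -0.01  0.01] dist mm 6.511442298616561
```

apply_moves(
  moves="1 -0.015 0 0 0 0 0;1 -0.015 0 0 0 0 0;1 -0.012 0 0 0 0 0;1 -0.008 0 0 0 0 0;1 0 0 0 0 0 0;1 0 0 0 0 0 0",
)

```text
t: 22.03
eef_pos: [0.4776, 0.0307, 0.0259]
tool_rot: [-0.001, 0.642, 0.767, 0.0]
contact_force: [-2.2, 6.3, 4.2]
gripper_width: 0.002
```

Run:
```python
from look import *
plan((194.4,-0.5,27))
```

```text
t 22.0333 gauge TCP [193.8  -0.9  25.9] F [-2.2  6.3  4.2]
shift in present tool axes /120mm: [-0.005  0.004 -0.009] in final axes: [-0.005  0.004 -0.009] turn/4deg [-0.01 -0.02  0.01] dist mm 1.3128522477474385
```

apply_moves(
  moves="1 -0.005 0 0 0 0 0;1 0 0 0 0 0 0;1 0 0 0 0 0 0",
)

```text
t: 22.28
eef_pos: [0.4776, 0.0303, 0.0259]
tool_rot: [-0.001, 0.642, 0.767, 0.0]
contact_force: [-3.4, 6.9, 5.0]
gripper_width: 0.001
```

Run:
```python
from look import *
plan((194.4,-0.5,27))
```

```text
t 22.2833 gauge TCP [194.2  -1.   25.9] F [-3.4  6.9  5. ]
shift in present tool axes /120mm: [-0.002  0.004 -0.009] in final axes: [-0.002  0.004 -0.009] turn/4deg [-0.01 -0.02  0.01] dist mm 1.1753948329052568
```

One more small nudge (about 0.25 mm), then ease home.

apply_moves(
  moves="1 -0.003 0 0 0 0 0;1 0 0 0 0 0 0;1 0 0 0 0 0 0",
)

```text
t: 22.53
eef_pos: [0.4777, 0.0302, 0.026]
tool_rot: [-0.001, 0.642, 0.767, 0.0]
contact_force: [-3.0, 7.0, 4.2]
gripper_width: -0.001
```

apply_moves(
  moves="1 0.02 0 0 0 0 0;1 0.04 0 0 0 0 0;1 0.05 0 0 0 0 0;1 0.05 0 0 0 0 0;1 0.05 0 0 0 0 0;1 0.05 0 0 0 0 0;1 0.05 0 0 0 0 0;1 0.04 0 0 0 0 0;1 0.03 0 0 0 0 0;1 0.02 0 0 0 0 0;1 0.01 0 0 0 0 0;1 0.01 0 0 0 0 0",
)

```text
t: 23.53
eef_pos: [0.4693, 0.0788, 0.0259]
tool_rot: [0.0, 0.642, 0.767, 0.0]
contact_force: [-1.3, 0.8, 1.1]
gripper_width: 0.0
```

apply_moves(
  moves="1 0.01 0 0 0 0 0;1 0.01 0 0 0 0 0;1 0.01 0 0 0 0 0;1 0.03 0 0 0 0 0;1 0.04 0 0 0 0 0;1 0 0 0 0 0 0;1 0 0 -0.2 0 0 0;1 0 0 -0.3 0 0 0;1 0 0 -0.3 0 0 0;1 0 0 0 0 0 0",
)

```text
t: 24.37
eef_pos: [0.4707, 0.0918, 0.1275]
tool_rot: [0.003, 0.642, 0.767, 0.004]
contact_force: [0.5, 0.5, -0.7]
gripper_width: -0.001
```

apply_moves(
  moves="1 0.14 0.02 0 0 0 0;1 0.25 0.05 0 0 0 0;1 0.25 0.05 0 0 0 0;1 0.25 0.05 0 0 0 0;1 0.15 0 0 0 0 0;1 0.07 0 0 0 0 0;1 0 0 0 0 0 0;1 0 0 0 0 0 0",
)

```text
t: 25.03
eef_pos: [0.4634, 0.2245, 0.1216]
tool_rot: [0.0, 0.642, 0.767, -0.001]
contact_force: [-0.6, -0.2, -0.3]
gripper_width: -0.0
```

Run:
```python
from look import *
plan((130,0,116))
p,C,c0=wrist("w10",[("set_mark_tip",75.5),("telltale_tip",75),("pull_point",79)])
import cv2
im=cv2.imread("pics/w10.png");cv2.imwrite("pics/w10z.png",cv2.resize(im[150:260,200:370],None,fx=4.6,fy=4.6,interpolation=cv2.INTER_NEAREST))
g=p["image"].mean(2)
for r in list(range(184,218,2))+[230,234]: print(r,g[r,268:292].round().astype(int).tolist())
```

```text
t 25.0333 gauge TCP [  0.5  19.2 121.6] F [-0.6 -0.2 -0.3]
shift in present tool axes /120mm: [-1.079 -0.16   0.048] in final axes: [-1.079 -0.16   0.047] turn/4deg [-0.01  0.01  0.01] dist mm 130.99836195600082
set_mark_tip 0.62 [281.1, 201.3] gauge [-0.9 -4.9 75.5]
telltale_tip 0.94 [286.1, 208.9] gauge [-3.9 -0.  75. ]
pull_point 0.88 [365.1, 234.0] gauge [-51.5  14.6  79. ]
184 [246, 246, 247, 247, 245, 225, 229, 55, 79, 87, 87, 87, 86, 87, 86, 86, 86, 86, 84, 77, 115, 233, 225, 223]
186 [247, 223, 225, 225, 226, 230, 234, 58, 80, 86, 86, 87, 86, 87, 86, 84, 85, 85, 84, 77, 115, 237, 229, 227]
188 [246, 224, 226, 226, 227, 231, 225, 59, 80, 85, 85, 86, 85, 85, 86, 84, 84, 85, 83, 75, 115, 236, 228, 226]
190 [221, 223, 223, 224, 226, 228, 91, 56, 81, 84, 86, 85, 83, 84, 83, 83, 82, 83, 82, 74, 113, 234, 225, 224]
192 [221, 224, 224, 224, 226, 227, 89, 80, 84, 87, 88, 88, 87, 88, 89, 87, 89, 88, 85, 84, 130, 232, 226, 224]
194 [222, 223, 223, 223, 224, 226, 231, 234, 197, 81, 85, 87, 87, 87, 87, 87, 87, 84, 105, 241, 231, 226, 224, 224]
196 [222, 223, 224, 220, 217, 226, 225, 225, 
[... 767 characters left out ...]
227, 223, 222]
210 [222, 221, 221, 222, 222, 222, 221, 221, 222, 224, 226, 106, 17, 35, 35, 36, 83, 173, 229, 223, 222, 222, 221, 221]
212 [220, 220, 219, 220, 219, 219, 220, 223, 216, 221, 221, 6, 25, 35, 37, 33, 17, 65, 227, 225, 220, 219, 219, 219]
214 [217, 218, 217, 216, 218, 218, 220, 221, 89, 50, 10, 35, 34, 36, 34, 32, 31, 28, 43, 170, 218, 221, 218, 217]
216 [218, 218, 218, 218, 218, 218, 222, 218, 40, 35, 30, 35, 35, 33, 35, 35, 36, 32, 34, 63, 94, 229, 220, 218]
230 [220, 220, 220, 221, 217, 119, 123, 94, 20, 34, 32, 35, 34, 35, 33, 34, 33, 33, 33, 30, 76, 231, 222, 221]
234 [215, 215, 216, 215, 214, 215, 218, 163, 14, 32, 33, 33, 33, 33, 35, 33, 33, 32, 32, 30, 91, 225, 215, 213]
```

View pics/w10z.png

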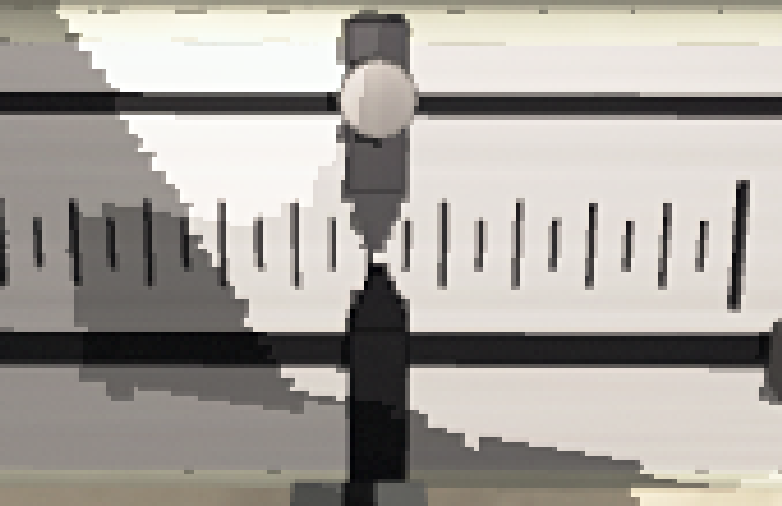

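View pics/w10.png

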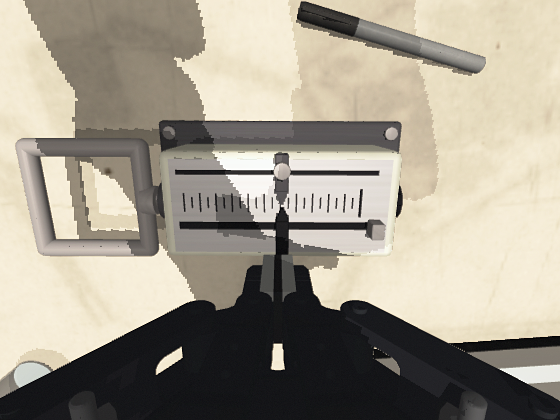

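apply_moves(
  moves="1 0 0 -0.15 0 0 0;1 0 0 -0.25 0 0 0;1 0 0 -0.15 0 0 0;1 0 0 0 0 0 0",
)

```text
t: 25.57
eef_pos: [0.4661, 0.2255, 0.1917]
tool_rot: [0.001, 0.643, 0.766, 0.003]
contact_force: [-0.2, 0.9, -0.1]
gripper_width: -0.001
```

Run:
```python
from look import *
import cv2
p=imaging.read_camera("scene"); im=p["image"][:,:,::-1]
print([(k,nets.spot_point(p,k)[:1]) for k in ("timer_block","felt_pen","lidded_cup")])
cv2.imwrite("pics/end.png",im)
print(bot.hand_in())
```

```text
[('timer_block', [{'location': [312.4, 207.8], 'score': 0.83}]), ('felt_pen', [{'location': [168.2, 251.2], 'score': 0.83}]), ('lidded_cup', [{'location': [367.0, 247.3], 'score': 0.94}])]
the job is handed in; nothing more can be done
None
```

View pics/end.png

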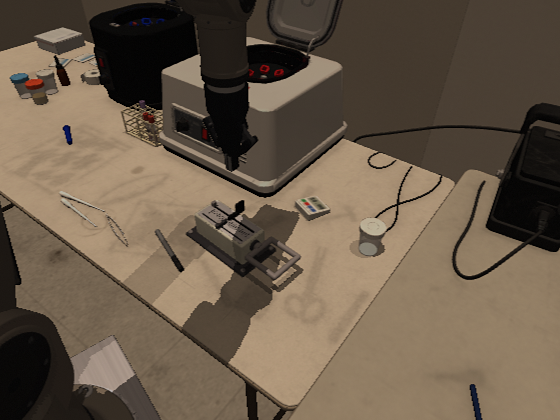

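The gauge check is done and handed in at about 25.7 s; the interface gives no verdict.

**What I did:** I slid the tell-tale back until it stopped against the zero stop. I then hooked the stirrup and pulled three times, stopping short of the mark each time and easing it home slowly: about 6 mm short, then 0.6 mm, then 0.25 mm.

**Last checks:**
- **Tell-tale:** by pixel measurement in the wrist camera, its tip is about 0.25 mm short of the set mark, with an uncertainty of about 0.3 mm, so I cannot rule out it being exactly on the mark or a hair past it.
- **Set mark:** it has not moved, still about 49.2 mm from zero.
- **Stirrup:** it is home, with the pusher block back at its starting place.
- **Timer, pen and cup:** they look unmoved; the network's positions in the scene camera differ from the start by under 3 px.
- **Robot:** it was clear of everything, about 95 mm above the tell-tale's tab.

**Disagreements:** the network put the tell-tale tip about 3 mm from the mark in the last picture. I went by the edges in the image instead, which show the two tips meeting. At the zero stop the image read about 0.3–0.6 mm high, but the push had stopped firmly at about 6 N, so I took it as zero.

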